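Engage the low gear of a bench lathe by feel

ROBOT

A 7-joint arm with a two-finger parallel gripper is mounted at the origin on the work surface. World frame = base frame: x ahead of the robot, y to its left, z up, the work surface at z = 0. Lengths are in mm, angles in rad, forces in N, time in s.
With the tool pointing down it reaches from about 400 to 875 mm from the base axis. Payload 4.4 kg.
Tool frame: the origin (TCP) lies on the centre line of the jaws, within the pads' length; the fingertips stand ctrl.nose_length ahead of it and the grasp point (between the pads) lies 6 mm ahead of it (ctrl.nose_length is the distance from the TCP to the fingertips, in mm); z points along the fingers, y is the direction in which the jaws open and shut (so a half turn about z gives the same grasp; the last joint's range is limited). The gripper opens to 85 mm and grips with 20 to 120 N. Pads are 22 mm wide; open, the fingers measure 114 mm over their backs; the gripper's body (76 mm by 85 mm) begins 54 mm behind the grasp point. The pads swing forward as they close: fully open they stand 13 mm farther back than shut.
Start: joints at [1.206, 0.628, 0.038, 1.517, -0.027, 0.996, -0.02], TCP at [191.37, -621.205, 256.313] pointing down, gripper open.
Joint ranges: [-3.06, 3.06], [-0.37, 2.12], [-1.25, 1.32], [0.18, 2.47], [-1.1, 4.24], [0.23, 1.98], [-2.94, 2.94]. Speed limits (rad/s): [2.57, 2.57, 3.14, 3.14, 3.14, 3.14, 3.14].

INTERFACE

Orientations are given as [roll, pitch, yaw] about the fixed x, y, z axes, in that order (R = Rz(yaw) Ry(pitch) Rx(roll)).
In Python, from cell import ctrl, vision gives the robot as it stands. The module is installed in compiled form; this text tells all that it offers.
- The arm moves only by the shell command python3 -m inch 'ROWS'. ROWS is a JSON object of lists of equal length, an entry for each row: "travel": the shift along the tool's x, y, z in cm, a list of three; "twist": the turn about the tool's z in degrees; "fingers": the finger opening in cm, from 0 to 8.54. A call has exactly 10 rows; each row is the pose to reach, as a shift and turn from the pose commanded when the call began, along the tool's axes at that moment; what a row does not reach only later rows make up. A row lasts 1/12 s, in which the tool goes at most 41.7 mm and 7.16 degrees, less where a joint would pass 70% of its speed; a pose out of reach is approached as far as the arm can. A call with a gripper value outside its range is refused whole. The fingers move at their own pace and stop on an object; the grip force is fixed at half the most. Time passes only in rows, so rows that repeat a pose let the fingers close, or fill a call up. It gives the time, the measured TCP pose, the force and the opening at its end, in the units of the state.
- ctrl.read_state(): the state, without advancing time (a new reading comes with each control period).
- vision.get_image(name): name is "scene" or "top" or "wrist"; returns a dict with "frame" (400x640x3 uint8, red, green, blue), "fx", "fy", "cx", "cy" (pixels), "position" and "orientation" of the camera in the world. Camera axes: x right, y down, z forward; pixel columns grow to the right and rows downward; lengths in mm; the calibration is good to about 2 mm. The wrist camera is an equidistant fisheye: a pixel r from the principal point sees the ray r / f radians off the axis. A picture is of the moment at which its call begins. There is no depth.
- ctrl.finish_job(): hands the job in, once; it reports no verdict.
The state is a dict: "clock": time; "qpos": joint angles; "qd": joint speeds; "tau": joint torques, N m; "eef_pos": TCP position; "tool_rot": TCP orientation; "force": force on the tool from outside, world axes, zero at the start; "torque": the same for the moment, N m; "width": finger opening in mm.
Only numpy, scipy, OpenCV 4.12 (cv2) and the standard library are available. Lean on these libraries where they do the work, as an engineer would, in place of code of your own. Each camera call takes 0.05 s, during which the arm holds its last target.

TASK

Put this bench lathe into its low gear: ease the black shift knob on top of the headstock along its slot towards the chuck until the sliding gear leans on the other gear's teeth, rock the spindle gently by the handwheel until you feel the teeth drop together, then slide the knob fully home and let go of everything. Never force the teeth, neither with the knob before they mesh nor with the wheel afterwards, and leave the loose things on the lathe and the bench where they are.

Things in the scene. Friction and masses are not known exactly. Their poses are not given: they have to be found in the camera images.
- lathe: Ivory and grey bench lathe in a chip tray, bolted down. Origin at bench level under the middle of the headstock. Its y axis runs along the spindle, from the chuck towards the handwheel; x points away from the robot, z up. Lathe frame, mm: spindle axis x 0, z 190; chuck and the dark nozzle in it y -76 to -207; then carriage and tailstock to y -470; motor box behind the headstock.
- headstock_top (a point): Middle of the headstock's flat top, lathe z 250 mm. The headstock is x -60 to 60, y -70 to 70 mm. In its top are the knob's slot (front) and an open inspection window (behind it) where the gears are seen. A round bearing cap of radius 34 mm round the spindle stands out of its handwheel end, to y 82 mm.
- spindle: Handwheel, spindle and chuck. Origin on the spindle axis in the middle plane of the wheel's rim; turns endlessly about lathe y (positive: wheel top goes to +x). Out of mesh it turns with 1 to 2 N at the rim. Its gear has ten face teeth, one every 0.63 rad. In mesh it has some 0.1 rad of play, then comes up against the stopped gear train, 3.5 N per mm at the rim: stay under 15 N there (the train slips at 27 N).
- wheel_top (a point): Highest point of the handwheel's rim, on its middle plane: lathe x 0, y 135, z 265 mm; does not turn. The wheel is an aluminium disc, diameter 150 mm; its rim is 18 mm thick (along y) and 13 mm deep, thinner inside. 56 mm are free between the rim and the headstock, 44 mm to the bearing cap.
- shift: Black round shift knob, diameter 28 mm, thick part at lathe z 266 to 296 mm, on a 12 mm stem. Origin at the stem, lathe x -36, z 250 mm. Slides along lathe y only: y 16 mm neutral (starts within 3 mm of it), -1 mm home. Friction (4.5 N) holds it where left. It moves the sliding gear through a fork spring: 0.8 N/mm, gives 6 mm, then solid.
- low_stop (a point): The knob's origin when fully home at its hard stop: lathe x -36, y -1, z 250 mm. The teeth touch 9 mm before this; then the push needed grows from 4.5 to about 9.5 N, and is solid after 6 mm more unless they mesh. Let go, it comes back 2 mm at most; the spring keeps pressing the gear with 2 to 4 N, so it drops 3 to 5 mm in when the teeth come to face gaps. How they stand is not measured.
- cover: Loose grey cover plate of the inspection window, 52 x 118 x 4 mm, lying on the bench behind the lathe; origin under its centre. Leave alone.
- sleeve: Loose dark ceramic sleeve, diameter 28 mm, 22 mm tall, standing on the headstock's top at the chuck end; origin under its centre. Leave alone.
- chuck_key: Loose steel T-shaped chuck key, 90 mm bar, 80 mm long, lying in the front of the chip tray; origin near its middle. Leave alone.
- nozzle_tall: Loose dark ceramic cone nozzle standing on the bench beyond the handwheel, base diameter 64 mm, 170 mm tall; origin under its centre. Leave alone.
- nozzle_short: Loose dark ceramic nozzle with a shoulder standing on the bench beyond the handwheel, diameter 80 mm, 85 mm tall; origin under its centre. Leave alone.
- ring: Loose dark ceramic ring lying on the bench beyond the handwheel, diameter 68 mm, 18 mm tall; origin under its centre. Leave alone.
- wrench: Loose steel wrench lying on the bench behind the lathe; origin near its middle. Leave alone.
- plug_gauge: Loose steel plug gauge standing on the motor box behind the headstock (lathe z 180 mm), diameter 26 mm, 110 mm tall; origin under its centre. Leave alone.

How it is judged:
By the outcome, as a careful person would: the job done as asked, in the order asked, and still so for the second after the job is handed in, with the robot touching nothing.
It also fails if it takes over 58 s, if anything falls off the work surface, if the arm or the gripper's body presses on something with over 40 N, if the wrist force passes 120 N, or if a joint passes its speed limit or range.

## Working session

There is one attempt and no reset: what is moved stays moved. The work goes in short steps, Python scripts to look and compute and a shell command to move; the robot and the scene stay as the last step left them, time stands still between calls to the robot, and variables do not carry over. Pictures are saved under pics/ and viewed, and the job is handed in when it is done.

```bash
mkdir -p pics
cat > h.py <<'E'
import numpy as np, cv2
from cell import ctrl, vision
from scipy.spatial.transform import Rotation as R
def rot(o):
    o=np.array(o,float)
    if o.shape==(3,3): return o
    if o.shape==(4,): return R.from_quat(o).as_matrix()
    return R.from_euler('xyz',o).as_matrix()
def snap(name,fn):
    d=vision.get_image(name); cv2.imwrite('pics/'+fn,d['frame'][:,:,::-1]); return d
E
python3 - <<'E'
from h import *
s=ctrl.read_state(); print(s); print(ctrl.nose_length)
import pickle
for n in ['scene','top','wrist']:
    d=snap(n,n+'0.png'); pickle.dump(d,open(n+'0.pkl','wb')); print(n,{k:v for k,v in d.items() if k!='frame'})
E
```

```text
{'clock': 0.0, 'qpos': array([ 1.20620467,  0.62937458,  0.03843966,  1.51842634, -0.0270123 ,
        0.99628557, -0.01997808]), 'qd': array([-6.61197672e-04,  1.52696476e-03, -3.08361767e-04, -4.87429373e-05,
       -7.39089091e-04,  8.09595154e-05, -1.52655109e-03]), 'tau': array([-5.09118490e-04, -5.63407660e+01,  1.22583076e+00, -1.93449068e+01,
        1.09753740e-02,  1.04301138e-02, -6.43088910e-06]), 'eef_pos': array([ 191.19012108, -620.61050998,  255.35190673]), 'tool_rot': array([-3.13961680e+00,  1.70872176e-05,  2.98807432e-01]), 'force': array([0.10591643, 0.02398763, 0.61089476]), 'torque': array([ 0.02059877,  0.00461355, -0.00514403]), 'width': 85.26768959806807}
25.0
scene {'fx': 362.8747641438691, 'fy': 362.8747641438691, 'cx': 321.13829873838466, 'cy': 201.44808716331264, 'position': array([1054.65823845,  454.97940164,  671.64484009]), 'orientation': array([-2.32582416, -0.00296651,  2.14151577])}
top {'fx': 440.64755463668683, 'fy': 440.64755463668683, 'cx': 316.79935371453314, 'cy': 190.65336672421088, 'position': array([ 513.55700764,  182.79773698, 1146.60464242]), 'orientation': array([-3.05660505,  0.01438023, -1.59197717])}
wrist {'fx': 309.70691628693146, 'fy': 309.70691628693146, 'cx': 318.82260523904745, 'cy': 196.46822310792678, 'position': array([ 258.88933005, -599.59868264,  374.08773461]), 'orientation': array([ 2.85723887e+00,  5.57297686e-04, -1.27187385e+00])}
```

View pics/scene0.png

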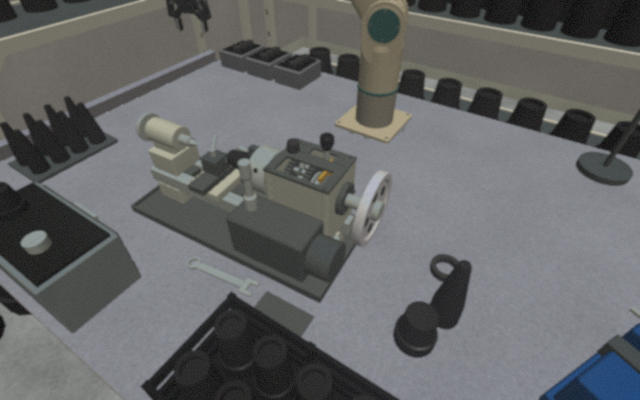

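View pics/top0.png

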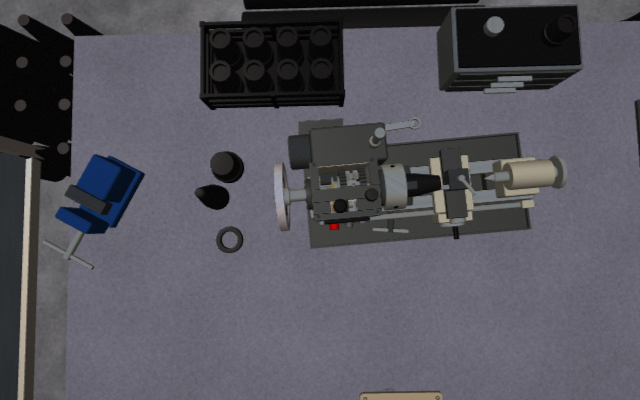

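View pics/wrist0.png

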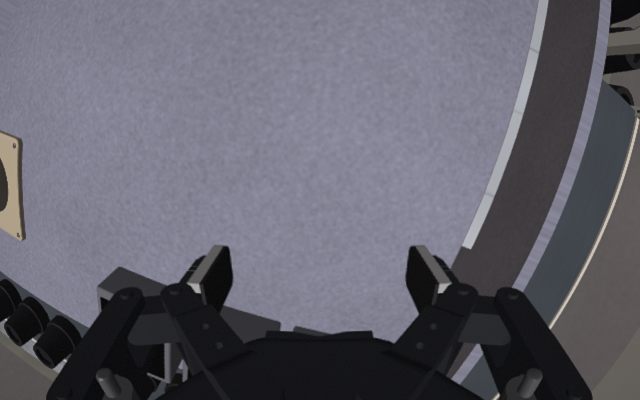

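The lathe is in the top view with the wheel at about (282,197), the knob at about (341,205) and the chuck at about (393,186). I'll zoom in next.

```bash
cat >> h.py <<'E'
import pickle
def ray(d,u,v):
    r=rot(d['orientation'])@np.array([(u-d['cx'])/d['fx'],(v-d['cy'])/d['fy'],1.]); return np.array(d['position']),r
def onz(d,u,v,z):
    p,r=ray(d,u,v); return p+r*(z-p[2])/r[2]
def proj(d,P):
    q=rot(d['orientation']).T@(np.array(P,float)-d['position']); return np.array([d['fx']*q[0]/q[2]+d['cx'],d['fy']*q[1]/q[2]+d['cy']])
def crop(fr,x0,x1,y0,y1,k,fn):
    cv2.imwrite('pics/'+fn,cv2.resize(fr[y0:y1,x0:x1,::-1],None,fx=k,fy=k,interpolation=cv2.INTER_CUBIC))
E
python3 - <<'E'
from h import *
t=pickle.load(open('top0.pkl','rb'));s=pickle.load(open('scene0.pkl','rb'))
crop(t['frame'],260,420,140,250,5,'topz.png')
crop(s['frame'],230,410,120,270,4,'scz.png')
print(onz(t,282,197,265),onz(t,530,228,0),proj(t,[0,0,0]))
E
```

```text
[577.70128636 264.0196935  265.        ] [ 502.77293483 -349.69653992    0.        ] [401.24618703 433.74880677]
```

View pics/topz.png

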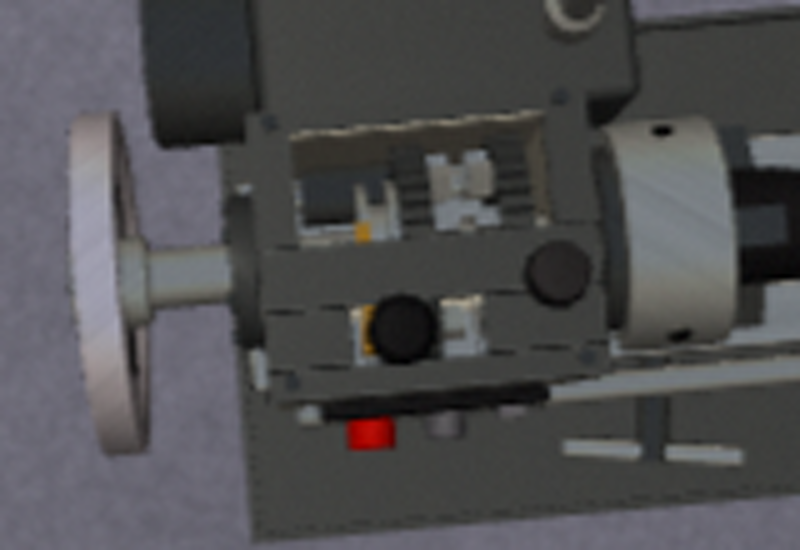

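View pics/scz.png

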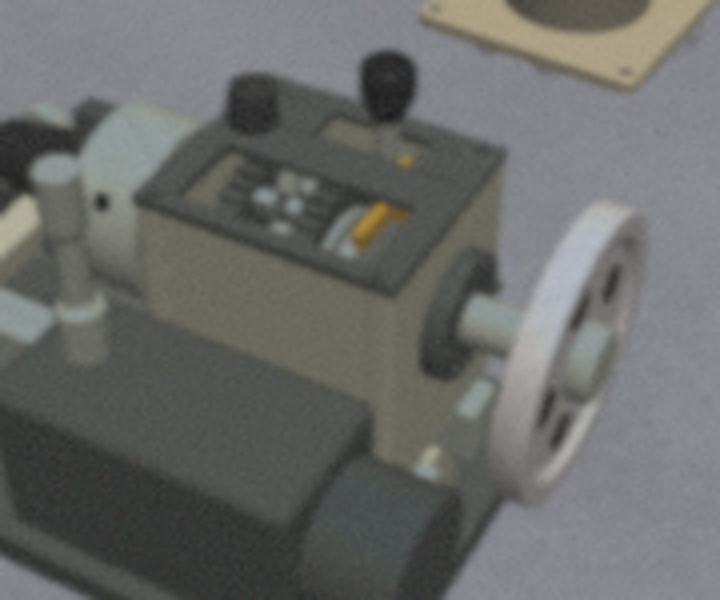

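Run:
```python
from h import *
t=pickle.load(open('top0.pkl','rb'));s=pickle.load(open('scene0.pkl','rb'))
f=lambda X,Y:((X+.5)/5-.5+260,(Y+.5)/5-.5+140)
g=lambda X,Y:((X+.5)/4-.5+230,(Y+.5)/4-.5+120)
P=[onz(t,*f(*p),250) for p in [(270,122),(560,97),(292,382),(588,357)]]
for p in P: print(p)
print('centre',np.mean(P,0))
a=P[0]-P[1]+P[2]-P[3]; print('yaw of +y', np.arctan2(-a[0],a[1]))
b=P[0]-P[2]+P[1]-P[3]; print('yaw of +x', np.arctan2(b[1],b[0]))
# scene corners at z250
print('scene corners top', *[onz(s,*g(*p),250) for p in [(505,152),(392,294),(135,205)]])
print('knob top view z296',onz(t,*f(404,328),296),'stem?')
# wheel rim top: top view mid of rim
for p in [(72,120),(112,115),(95,452),(147,448)]: print('rim',onz(t,*f(*p),190))
# triangulate knob
p1,r1=ray(t,*f(404,328)); p2,r2=ray(s,*g(389,75))
A=np.c_[r1,-r2]; k=np.linalg.lstsq(A,p2-p1,rcond=None)[0]; print('knob tri',p1+k[0]*r1,p2+k[1]*r2)
```

```text
[645.26078042 199.47570028 250.        ]
[652.83433711  80.30074853 250.        ]
[538.46385893 192.72642058 250.        ]
[546.0068396  72.3345628 250.       ]
centre [595.64145402 136.20935805 250.        ]
yaw of +y 0.06301591944876629
yaw of +x 0.06877610735995106
scene corners top [535.50521033 203.51043552 250.        ] [653.04380831 212.03317358 250.        ] [665.42285603  78.84915667 250.        ]
knob top view z296 [557.07234969 148.53252558 296.        ] stem?
rim [656.98226525 287.43267642 190.        ]
rim [658.78567812 269.83509028 190.        ]
rim [511.70352591 279.3348703  190.        ]
rim [512.95226642 256.77148095 190.        ]
knob tri [557.54699429 148.15877699 286.72201024] [556.72835445 149.62074729 286.62123708]
```

```bash
python3 -m inch '{"travel":[[2.7,-2.95,-1],[5.4,-5.9,-2],[8.1,-8.85,-3],[10.8,-11.8,-4],[13.5,-14.75,-5],[16.2,-17.7,-6],[18.9,-20.65,-7],[21.6,-23.6,-8],[24.3,-26.55,-9],[27,-29.5,-10]],"twist":[1.33,2.66,3.99,5.32,6.65,7.98,9.31,10.64,11.97,13.3],"fingers":[4.6,4.6,4.6,4.6,4.6,4.6,4.6,4.6,4.6,4.6]}'
python3 - <<'E'
from h import *
t=pickle.load(open('top0.pkl','rb'))
f=lambda X,Y:((X+.5)/5-.5+260,(Y+.5)/5-.5+140)
C=np.array([596,137]);y=.066;Rl=np.array([[np.cos(y),-np.sin(y)],[np.sin(y),np.cos(y)]])
for n,p,z in [('sleeve',(558,272),272),('knob',(404,328),296)]:
    print(n,Rl.T@(onz(t,*f(*p),z)[:2]-C))
for n,q,z in [('wheeltop',(0,135),265),('knob neutral',(-36,16),280),('home',(-36,-1),280)]: print(n,C+Rl@np.array(q))
s=ctrl.read_state(); print(s['clock'],s['eef_pos'],s['tool_rot'],s['force'],s['width'])
E
```

```text
clock: 0.98
eef_pos: [362.8, -257.8, 356.8]
tool_rot: [3.142, -0.0, 0.065]
force: [0.7, 0.5, -0.3]
width: 45.8
sleeve [-20.10949289 -49.94569465]
knob [-38.08230245  14.07477692]
wheeltop [587.09646725 271.70607672]
knob neutral [559.02314603 150.59088925]
home [560.14433164 133.62790181]
0.9833 [ 362.82631815 -257.83630267  356.80001845] [ 3.14150850e+00 -5.40088013e-05  6.53330587e-02] [ 0.67955951  0.49479188 -0.33209647] 45.83894520803306
```

```bash
python3 -m inch '{"travel":[[2.0,-3.6,0],[4,-7.2,0],[6,-10.8,0],[8,-14.4,0],[10,-18,0],[12,-21.6,0],[14,-25.2,0],[16,-28.8,0],[18,-32.4,0],[20,-36,0]],"twist":[0,0,0,0,0,0,0,0,0,0],"fingers":[4.2,4.2,4.2,4.2,4.2,4.2,4.2,4.2,4.2,4.2]}'
python3 - <<'E'
from h import *
d=snap('wrist','w1.png'); pickle.dump(d,open('w1.pkl','wb'))
s=ctrl.read_state(); print(s['clock'],s['eef_pos'],s['tool_rot'],s['force'],s['width'],rot(d['orientation']),d['position'])
E
```

```text
clock: 1.82
eef_pos: [538.5, 114.6, 356.2]
tool_rot: [3.141, 0.0, 0.067]
force: [1.2, -0.9, 0.6]
width: 41.8
1.8667 [540.97653119 124.90817854 356.00755627] [-3.13323511 -0.00372674  0.07667775] [4.21015206 8.16037188 1.28774505] 41.70611862148671 [[ 0.06667988 -0.95774576 -0.27978002]
 [-0.99777348 -0.06361939 -0.02001651]
 [ 0.0013713   0.28049178 -0.95985545]] [609.11783055 119.65841479 474.78640767]
```

View pics/w1.png

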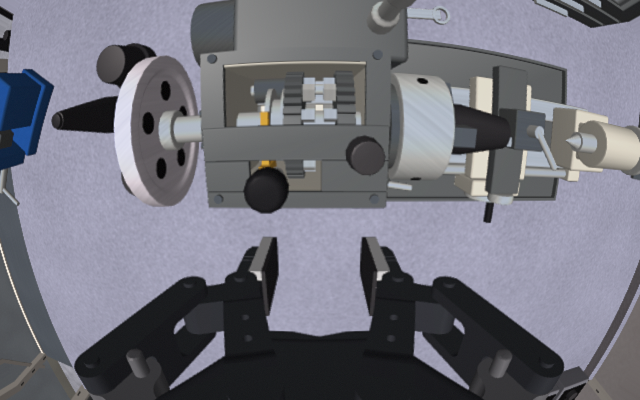

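Wrist view: knob at (266,190), headstock screws at (212,59), (378,56), (218,199), (377,199), sleeve at (366,156). I'll measure these with the fisheye model.

```bash
cat >> h.py <<'E'
def fray(d,u,v):
    a=np.array([u-d['cx'],v-d['cy']]); r=np.hypot(*a); th=r/d['fx']
    c=np.array([*(a/max(r,1e-9)*np.sin(th)),np.cos(th)]); return np.array(d['position']),rot(d['orientation'])@c
def fonz(d,u,v,z):
    p,r=fray(d,u,v); return p+r*(z-p[2])/r[2]
def lat(p,C,y):
    c,s=np.cos(y),np.sin(y); q=np.array(p[:2])-C; return np.array([c*q[0]+s*q[1],-s*q[0]+c*q[1]])
E
python3 - <<'E'
from h import *
d=pickle.load(open('w1.pkl','rb'))
P=[fonz(d,*p,250) for p in [(212,59),(378,56),(218,199),(377,199)]]
for p in P: print(p)
C=np.mean(P,0)[:2]; print(C)
a=P[0]-P[1]+P[2]-P[3]; y=np.arctan2(-a[0],a[1]); print(y)
b=P[0]-P[2]+P[1]-P[3]; print(np.arctan2(b[1],b[0]))
y=.066
for n,p,z in [('knob',(266,190),285),('knobtop',(266,190),290),('sleeve',(366,155),272)]:
    q=fonz(d,*p,z); print(n,q,lat(q,C,y))
E
```

```text
[644.02895628 200.84970642 250.        ]
[651.55636549  79.48155355 250.        ]
[536.27905983 193.8687828  250.        ]
[544.53606419  70.29669947 250.        ]
[594.10011145 136.12418556]
0.06435291509919196
0.07512844741339952
knob [555.8632911  149.75626451 285.        ] [-37.25450663  16.12419744]
knobtop [557.26630357 148.96332443 290.        ] [-35.90684486  15.24045215]
sleeve [580.77351114  86.02309221 272.        ] [-16.60185754 -49.11309558]
```

```bash
python3 -m inch '{"travel":[[0.4,-0.6,0.3],[0.9,-1.3,0.8],[1.4,-2.1,1.4],[1.8,-2.8,2],[2.05,-3.2,2.5],[2.1,-3.3,2.9],[2.1,-3.3,3.0],[2.1,-3.3,3.0],[2.1,-3.3,3.0],[2.1,-3.3,3.0]],"twist":[0,0,0,0,0,0,0,0,0,0],"fingers":[4.2,4.2,4.2,4.2,4.2,4.2,4.2,4.2,4.2,4.2]}'
python3 - <<'E'
from h import *
d=snap('wrist','w2.png'); pickle.dump(d,open('w2.pkl','wb'))
s=ctrl.read_state(); print(s['clock'],s['eef_pos'],s['tool_rot'],s['force'],s['width'])
E
```

```text
clock: 2.7
eef_pos: [557.0, 146.5, 326.7]
tool_rot: [3.141, -0.001, 0.066]
force: [-0.3, -0.4, -0.1]
width: 42.0
2.75 [557.04490343 146.69029706 326.75093988] [ 3.14156020e+00 -7.72295669e-04  6.60916483e-02] [0.2314425  0.05161343 0.81748942] 42.13240726003704
```

View pics/w2.png

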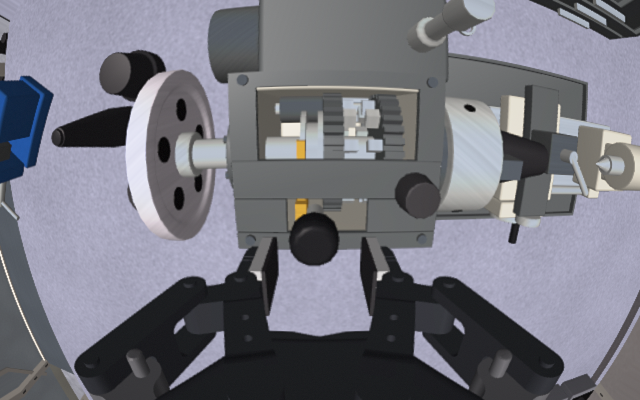

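Knob at (314,239), nearly midway between the pads (about 248 to 388), and the wheel lies at x 128 to 215.

Run:
```python
from h import *
d=pickle.load(open('w2.pkl','rb'))
print(fonz(d,314,239,283),fonz(d,314,239,290))
P=[fonz(d,*p,250) for p in [(243,79),(432,82),(251,240),(422,238)]]
print(np.mean(P,0)); a=P[0]-P[1]+P[2]-P[3]; print(np.arctan2(-a[0],a[1]))
```

```text
[554.88868802 149.32777121 283.        ] [558.02122054 149.42448429 290.        ]
[594.47129149 136.16633417 250.        ]
0.06896135595748612
```

```bash
python3 -m inch '{"travel":[[0,-0.1,0.3],[0,-0.2,0.8],[0,-0.2,1.4],[0,-0.2,2],[0,-0.2,2.4],[0,-0.2,2.55],[0,-0.2,2.55],[0,-0.2,2.55],[0,-0.2,2.55],[0,-0.2,2.55]],"twist":[0,0,0,0,0,0,0,0,0,0],"fingers":[4.2,4.2,4.2,4.2,4.2,4.2,3.8,3.6,3.4,3.4]}'
python3 - <<'E'
from h import *
d=snap('wrist','w3.png'); pickle.dump(d,open('w3.pkl','wb'))
s=ctrl.read_state(); print(s['clock'],s['eef_pos'],s['tool_rot'],s['force'],s['width'])
E
```

```text
clock: 3.58
eef_pos: [557.0, 149.1, 301.1]
tool_rot: [-3.141, -0.001, 0.067]
force: [-0.5, 0.6, -0.7]
width: 34.1
3.6333 [556.96210181 149.05826751 301.12045885] [-3.14151277e+00 -6.53645295e-04  6.65932557e-02] [ 0.03579506  1.29629213 -0.76551044] 33.99204685508172
```

View pics/w3.png

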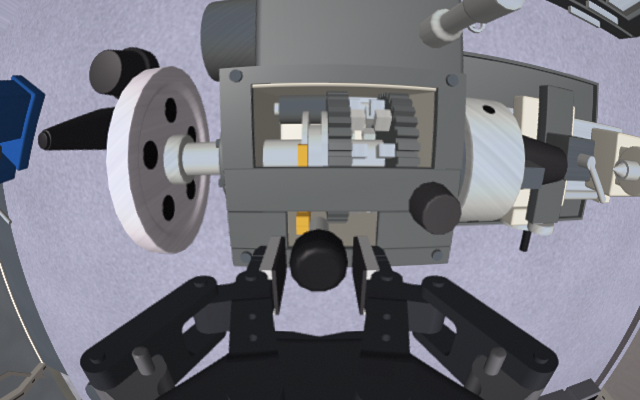

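```bash
python3 -m inch '{"travel":[[0,0.1,0],[0,0.2,0],[0,0.3,0],[0,0.4,0],[0,0.5,0],[0,0.6,0],[0,0.7,0],[0,0.8,0],[0,0.8,0],[0,0.8,0]],"twist":[0,0,0,0,0,0,0,0,0,0],"fingers":[3.4,3.4,3.4,3.4,3.4,3.4,3.4,3.4,3.4,3.4]}'
python3 - <<'E'
from h import *
d=snap('wrist','w4.png'); pickle.dump(d,open('w4.pkl','wb'))
crop(d['frame'],220,470,70,300,3,'w4z.png')
s=ctrl.read_state(); print(s['clock'],s['eef_pos'],s['tool_rot'],s['force'],s['torque'],s['width'])
E
```

```text
clock: 4.47
eef_pos: [557.4, 141.1, 301.0]
tool_rot: [-3.141, -0.0, 0.067]
force: [-0.0, 5.4, 1.2]
width: 34.0
4.5167 [557.35977113 141.07918907 300.96188858] [-3.14151201e+00 -2.52079506e-04  6.65872143e-02] [-0.01922374  5.23964482  0.92957136] [0.92593795 0.05272802 0.03448403] 34.28932448385565
```

View pics/w4z.png

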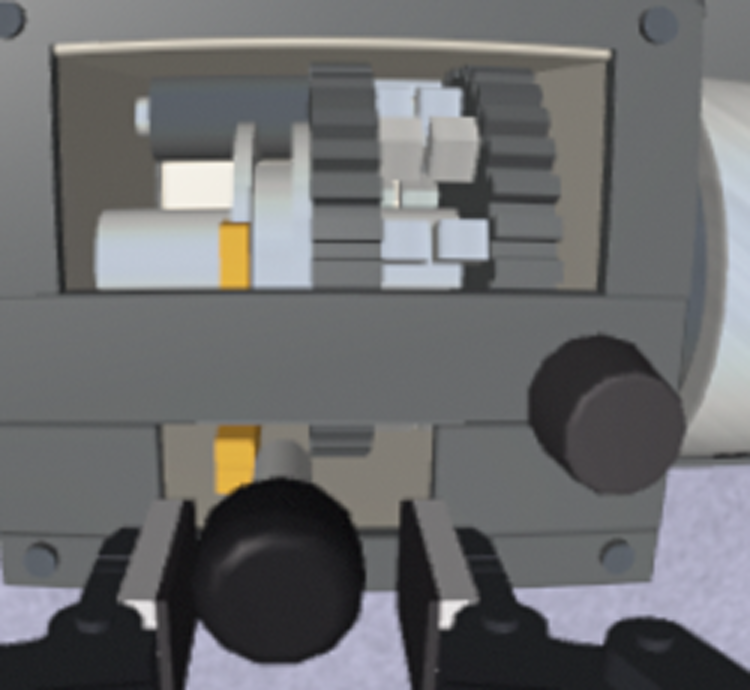

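Left (+y) pad is against the knob. The face teeth at rows 100/150/240 of the crop stand roughly tip to tip with a small gap, and the force is 5.2 N. Pushing on slowly.

```bash
python3 -m inch '{"travel":[[0,0.05,0],[0,0.1,0],[0,0.15,0],[0,0.2,0],[0,0.25,0],[0,0.3,0],[0,0.35,0],[0,0.4,0],[0,0.4,0],[0,0.4,0]],"twist":[0,0,0,0,0,0,0,0,0,0],"fingers":[3.4,3.4,3.4,3.4,3.4,3.4,3.4,3.4,3.4,3.4]}'
python3 - <<'E'
from h import *
d=snap('wrist','w5.png'); pickle.dump(d,open('w5.pkl','wb'))
crop(d['frame'],220,470,70,300,3,'w5z.png')
s=ctrl.read_state(); print(s['clock'],s['eef_pos'],s['force'],s['torque'],s['width'])
E
```

```text
clock: 5.35
eef_pos: [557.6, 137.5, 300.9]
tool_rot: [-3.141, -0.0, 0.067]
force: [-0.3, 5.6, 1.0]
width: 33.8
5.4 [557.61169278 137.49642494 300.93741809] [0.05127118 6.00572364 1.39364488] [1.1863881  0.02604071 0.00634797] 33.88272426931834
```

View pics/w5z.png

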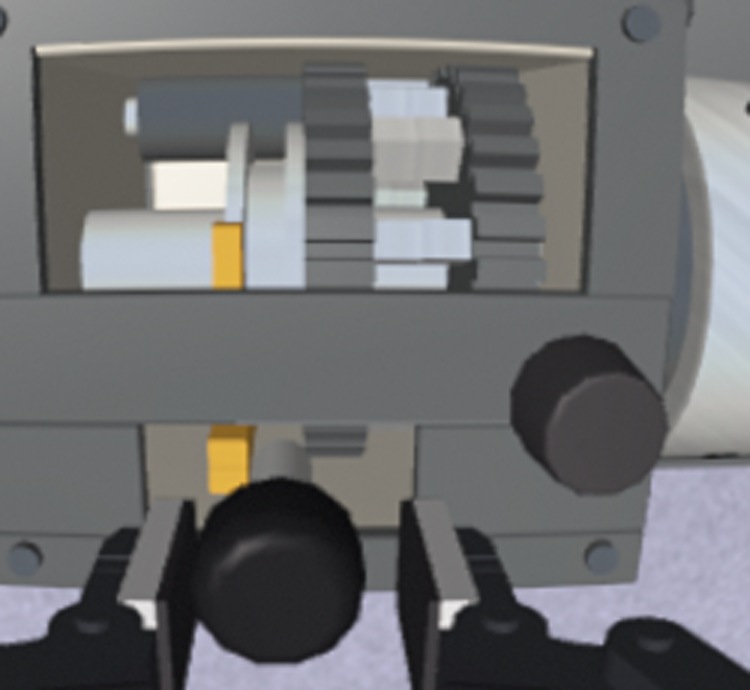

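Teeth are now tip on tip and the torque is up 28%, so spring compression is about 1.6 mm. Adding about 2.5 mm, which stays below the 6 mm limit.

```bash
python3 -m inch '{"travel":[[0,0.03,0],[0,0.07,0],[0,0.1,0],[0,0.13,0],[0,0.17,0],[0,0.2,0],[0,0.23,0],[0,0.25,0],[0,0.25,0],[0,0.25,0]],"twist":[0,0,0,0,0,0,0,0,0,0],"fingers":[3.4,3.4,3.4,3.4,3.4,3.4,3.4,3.4,3.4,3.4]}'
python3 - <<'E'
from h import *
d=snap('wrist','w6.png'); pickle.dump(d,open('w6.pkl','wb'))
crop(d['frame'],220,470,70,300,3,'w6z.png')
s=ctrl.read_state(); print(s['clock'],s['eef_pos'],s['force'],s['torque'],s['width'])
E
```

```text
clock: 6.23
eef_pos: [557.7, 135.8, 300.9]
tool_rot: [-3.14, -0.0, 0.067]
force: [-1.1, 7.1, 0.0]
width: 33.9
6.2833 [557.71100884 135.82518734 300.92619006] [-0.35057466  6.71611115  0.78479856] [ 1.44184494  0.0580469  -0.04704262] 34.19687235534569
```

View pics/w6z.png

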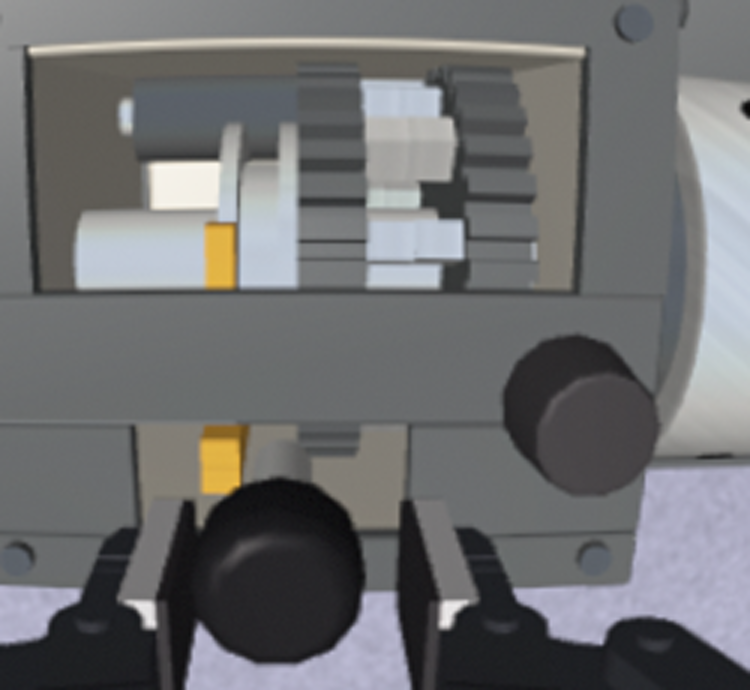

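```bash
python3 -m inch '{"travel":[[0,0.05,0],[0,0.1,0],[0,0.1,0],[0,0.0,0],[0,-0.15,0],[0,-0.3,0],[0,-0.3,0],[0,-0.3,-1],[0,-0.3,-3],[0,-0.3,-5]],"twist":[0,0,0,0,0,0,0,0,0,0],"fingers":[3.4,3.4,3.4,3.4,3.4,3.4,3.4,3.6,3.8,4.0]}'
python3 - <<'E'
from h import *
d=snap('wrist','w7.png'); pickle.dump(d,open('w7.pkl','wb'))
s=ctrl.read_state(); print(s['clock'],s['eef_pos'],s['force'],s['torque'],s['width'])
E
```

```text
clock: 7.12
eef_pos: [557.2, 136.3, 351.3]
tool_rot: [3.14, 0.002, 0.066]
force: [1.2, 0.0, 0.1]
width: 40.2
7.1667 [559.41905431 137.08023177 356.04851423] [1.86825544 0.7114617  3.33182634] [ 0.04403566 -0.11413984  0.0492357 ] 39.854531702664836
```

View pics/w7.png

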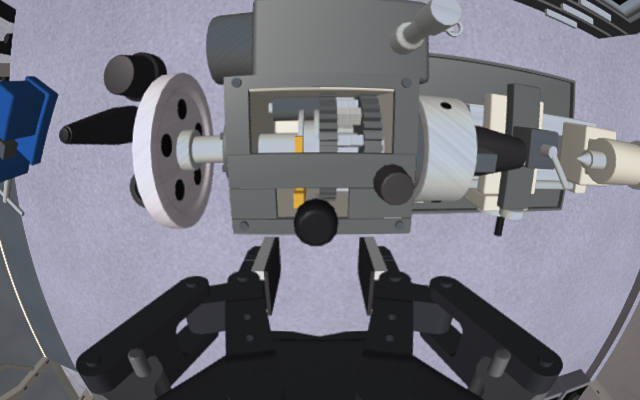

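```bash
python3 -m inch '{"travel":[[0.3,-1,0],[0.8,-3,0],[1.5,-5.5,0],[2.3,-8,0],[3,-10.3,0],[3.5,-12,0],[3.75,-13,0],[3.75,-13.3,0],[3.75,-13.3,0],[3.75,-13.3,0]],"twist":[0,0,0,0,0,0,0,0,0,0],"fingers":[4.4,4.4,4.4,4.4,4.4,4.4,4.4,4.4,4.4,4.4]}'
python3 - <<'E'
from h import *
d=snap('wrist','w8.png'); pickle.dump(d,open('w8.pkl','wb'))
d=snap('top','t8.png'); crop(d['frame'],240,400,140,250,5,'t8z.png')
s=ctrl.read_state(); print(s['clock'],s['eef_pos'],s['force'],s['torque'],s['width'])
E
```

```text
clock: 8.0
eef_pos: [586.1, 271.4, 350.5]
tool_rot: [3.14, 0.001, 0.065]
force: [-0.4, 0.0, -0.4]
width: 43.5
8.1 [586.33612406 270.99650777 350.91299376] [-0.37753262 -0.92418193  0.68260116] [ 0.02040486 -0.03085345 -0.04163825] 44.05740343490013
```

View pics/w8.png

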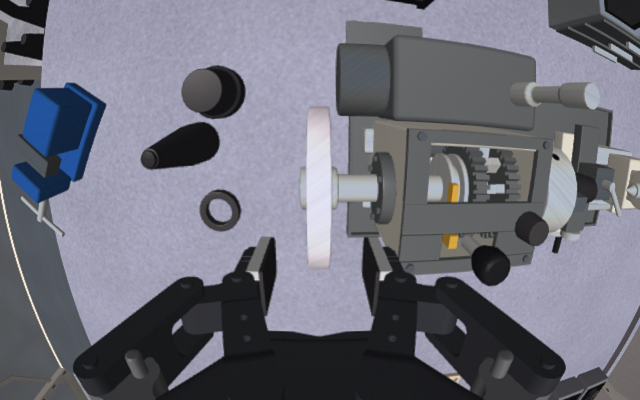

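View pics/t8z.png

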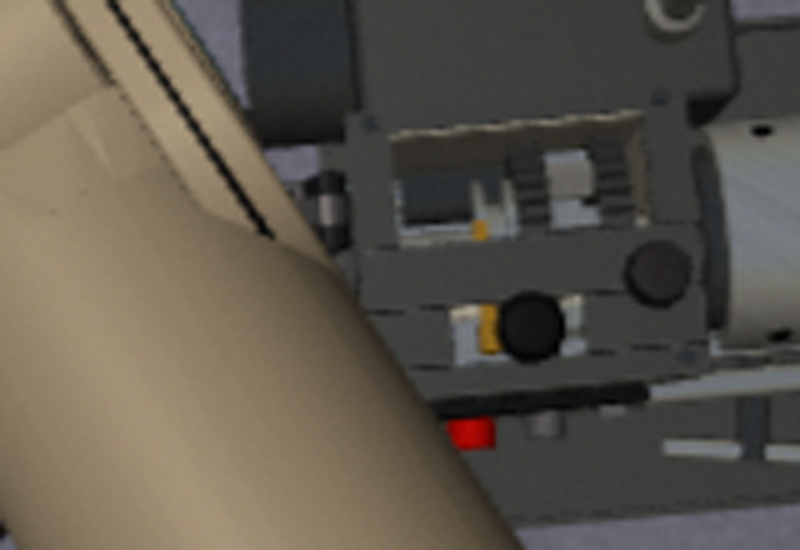

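Rim (columns 306 to 331) is centred between the pads, and the top view shows the gear window clear. Going down over the rim.

```bash
python3 -m inch '{"travel":[[0,0,0.5],[0,0,1.7],[0,0,3.2],[0,0,4.8],[0,0,6.2],[0,0,7.2],[0,0,7.7],[0,0,7.9],[0,0,8.0],[0,0,8.0]],"twist":[0,0,0,0,0,0,0,0,0,0],"fingers":[4.4,4.4,4.4,4.4,4.4,4.4,4.4,4.4,4.4,3.6]}'
python3 - <<'E'
from h import *
d=snap('wrist','w9.png'); pickle.dump(d,open('w9.pkl','wb'))
s=ctrl.read_state(); print(s['clock'],s['eef_pos'],s['force'],s['torque'],s['width'])
E
```

```text
clock: 8.93
eef_pos: [586.4, 272.8, 271.4]
tool_rot: [-3.141, -0.001, 0.066]
force: [0.1, -0.5, 0.6]
width: 36.3
8.9833 [586.52381479 272.93009049 271.59052738] [0.450957   1.68798283 0.06154884] [ 0.0107757  -0.03440632  0.01409904] 36.521869425980206
```

View pics/w9.png

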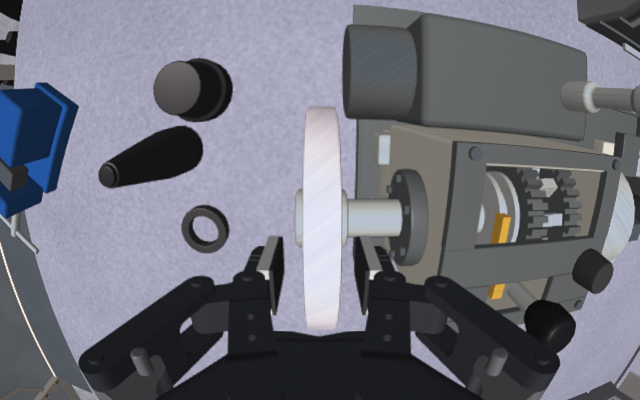

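Rim at column 322, pad midline at 320, so it is about 1 mm towards -y. Correcting by 1 mm and closing.

```bash
python3 -m inch '{"travel":[[0,0.1,0],[0,0.1,0],[0,0.1,0],[0,0.1,0],[0,0.1,0],[0,0.1,0],[0,0.1,0],[0,0.1,0],[0,0.1,0],[0,0.1,0]],"twist":[0,0,0,0,0,0,0,0,0,0],"fingers":[3.2,2.8,2.5,2.3,2.1,1.9,1.7,1.6,1.6,1.6]}'
python3 - <<'E'
from h import *
d=snap('wrist','w10.png'); crop(d['frame'],380,640,60,320,3,'w10z.png')
s=ctrl.read_state(); print(s['clock'],s['eef_pos'],s['force'],s['torque'],s['width'])
E
```

```text
clock: 9.82
eef_pos: [586.2, 271.5, 271.1]
tool_rot: [3.141, -0.0, 0.067]
force: [-0.3, -1.0, 2.5]
width: 17.3
9.8667 [586.27832822 271.47195637 271.07315095] [-0.47163004 -1.76632165  3.99112716] [-0.36386826  0.17725878  0.084834  ] 17.032752835391605
```

View pics/w10z.png

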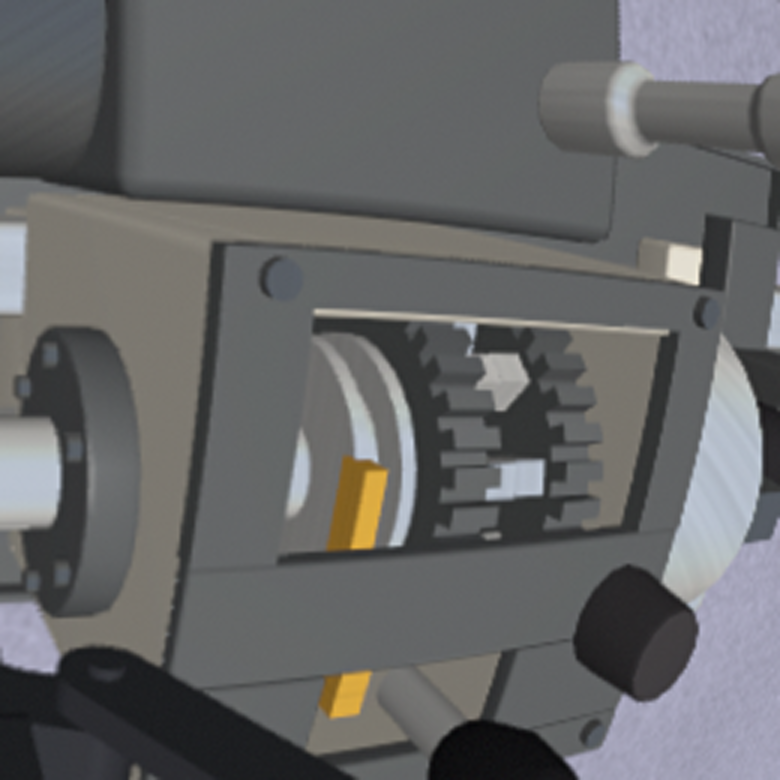

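Rim gripped at 17 mm, and the gear window shows the teeth still tip on tip. Starting the rock.

```bash
python3 -m inch '{"travel":[[0.07,0,0],[0.15,0,0],[0.22,0,0],[0.3,0,0],[0.37,0,0.01],[0.45,0,0.01],[0.52,0,0.02],[0.6,0,0.03],[0.6,0,0.03],[0.6,0,0.03]],"twist":[0,0,0,0,0,0,0,0,0,0],"fingers":[1.6,1.6,1.6,1.6,1.6,1.6,1.6,1.6,1.6,1.6]}'
python3 - <<'E'
from h import *
d=snap('wrist','w11.png'); crop(d['frame'],380,640,60,320,3,'w11z.png')
s=ctrl.read_state(); print(s['clock'],s['eef_pos'],s['tool_rot'],s['force'],s['torque'],s['width'])
E
```

```text
clock: 10.7
eef_pos: [589.4, 271.7, 270.9]
tool_rot: [3.14, 0.006, 0.067]
force: [-7.0, -3.2, 10.6]
width: 17.1
10.75 [589.35828161 271.6898834  270.84688152] [3.14008668 0.00609313 0.06669124] [-7.94252902 -4.17845541  9.70962652] [-0.7755803   2.098515   -0.00718817] 17.014808631728332
```

View pics/w11z.png

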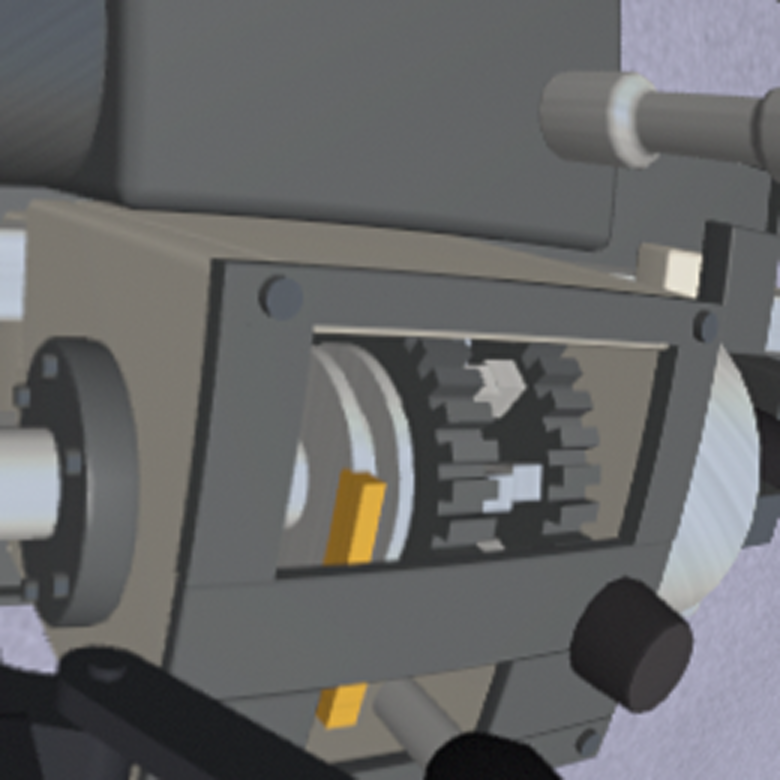

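Wheel follows: the lower face teeth are now offset in the window. About 8 N so far, mostly pad twist on the rim, which has turned about 3 mm. Continuing.

```bash
python3 -m inch '{"travel":[[0.07,0,0],[0.15,0,0],[0.22,0,0],[0.3,0,0],[0.37,0,0],[0.45,0,0],[0.52,0,0],[0.6,0,0],[0.6,0,0],[0.6,0,0]],"twist":[0,0,0,0,0,0,0,0,0,0],"fingers":[1.6,1.6,1.6,1.6,1.6,1.6,1.6,1.6,1.6,1.6]}'
python3 - <<'E'
from h import *
d=snap('wrist','w12.png'); crop(d['frame'],380,640,60,320,3,'w12z.png')
s=ctrl.read_state(); print(s['clock'],s['eef_pos'],s['tool_rot'],s['force'],s['torque'],s['width'])
E
```

```text
clock: 11.58
eef_pos: [595.0, 272.1, 270.1]
tool_rot: [3.14, 0.007, 0.067]
force: [-8.2, -4.1, 6.3]
width: 17.0
11.6333 [595.06624735 272.13577263 270.17174279] [3.13989039 0.00699256 0.06728713] [-6.74057566 -2.88856145  6.57236773] [-0.63315961  1.98287068  0.11574679] 17.043248186424297
```

View pics/w12z.png

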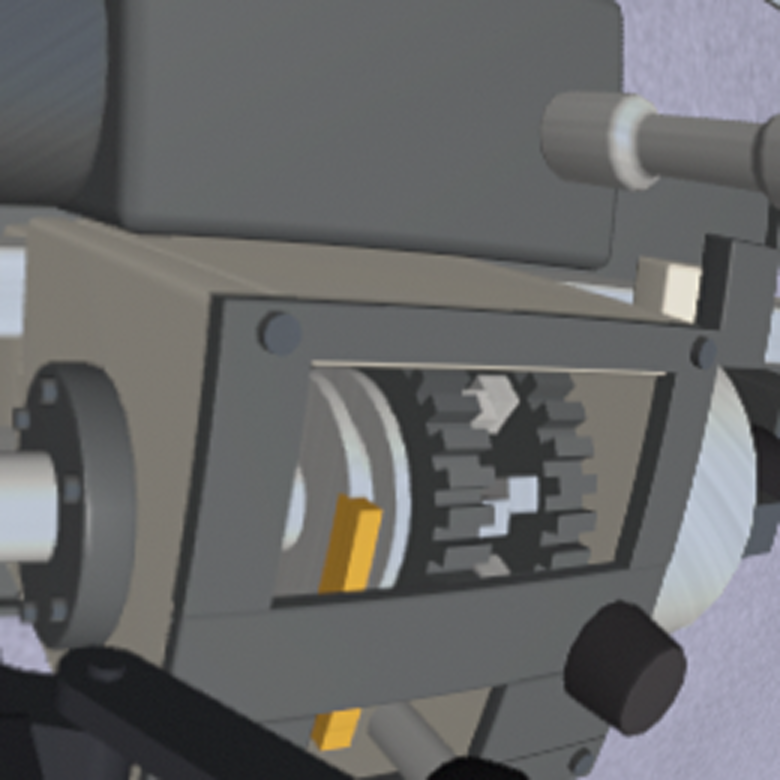

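Offset between the two gears' teeth is about 22 px of the roughly 40 needed, and the force is steady near 7 N.

```bash
python3 -m inch '{"travel":[[0.07,0,0],[0.15,0,0],[0.22,0,0],[0.3,0,0.02],[0.37,0,0.03],[0.45,0,0.05],[0.52,0,0.07],[0.6,0,0.08],[0.6,0,0.08],[0.6,0,0.08]],"twist":[0,0,0,0,0,0,0,0,0,0],"fingers":[1.6,1.6,1.6,1.6,1.6,1.6,1.6,1.6,1.6,1.6]}'
python3 - <<'E'
from h import *
d=snap('wrist','w13.png'); crop(d['frame'],380,640,60,320,3,'w13z.png')
s=ctrl.read_state(); print(s['clock'],s['eef_pos'],s['tool_rot'],s['force'],s['torque'],s['width'])
E
```

```text
clock: 12.47
eef_pos: [600.8, 272.5, 269.1]
tool_rot: [3.14, 0.008, 0.067]
force: [-7.1, -3.0, 5.9]
width: 16.7
12.5167 [600.77572891 272.48526857 269.07423798] [3.13979807 0.0078931  0.06689632] [-7.13625547 -3.25447992  5.79746859] [-0.63262606  2.13661022  0.04587465] 16.75438965854273
```

View pics/w13z.png

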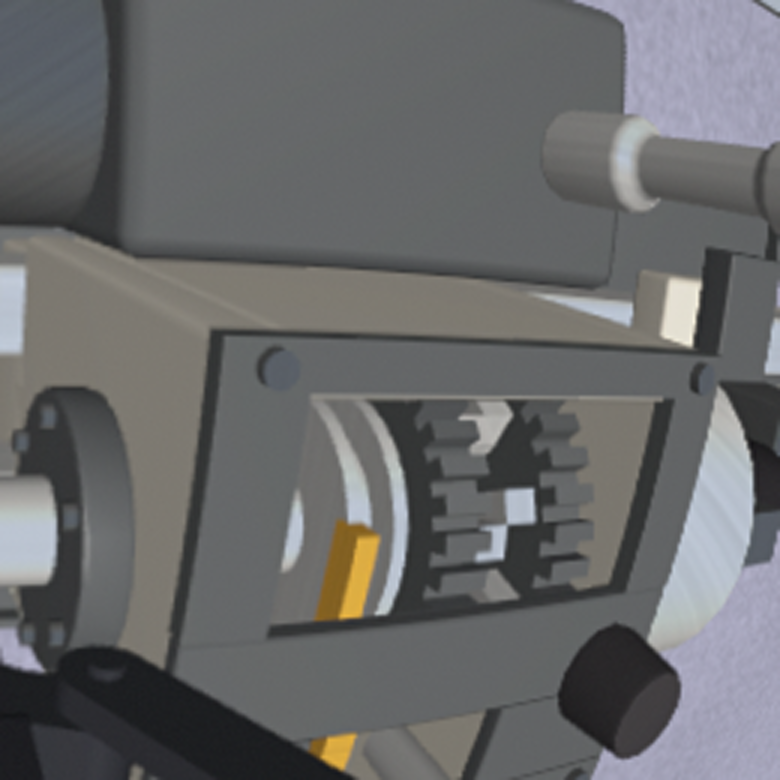

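Offset is now about 38 px, a full tooth width, so the drop is near. Using smaller steps.

```bash
python3 -m inch '{"travel":[[0.04,0,0],[0.08,0,0.01],[0.12,0,0.02],[0.16,0,0.03],[0.2,0,0.04],[0.24,0,0.05],[0.28,0,0.05],[0.3,0,0.05],[0.3,0,0.05],[0.3,0,0.05]],"twist":[0,0,0,0,0,0,0,0,0,0],"fingers":[1.6,1.6,1.6,1.6,1.6,1.6,1.6,1.6,1.6,1.6]}'
python3 - <<'E'
from h import *
d=snap('wrist','w14.png'); crop(d['frame'],380,640,60,320,3,'w14z.png')
s=ctrl.read_state(); print(s['clock'],s['eef_pos'],s['tool_rot'],s['force'],s['torque'],s['width'])
E
```

```text
clock: 13.35
eef_pos: [603.4, 272.7, 268.5]
tool_rot: [3.14, 0.009, 0.067]
force: [-8.0, -4.1, 7.3]
width: 16.8
13.4 [603.37325045 272.68716368 268.46918408] [3.13955139 0.00869588 0.06746999] [-8.33190087 -4.02142544  6.67187019] [-0.60944277  2.24254567  0.10838411] 16.922994118706743
```

View pics/w14z.png

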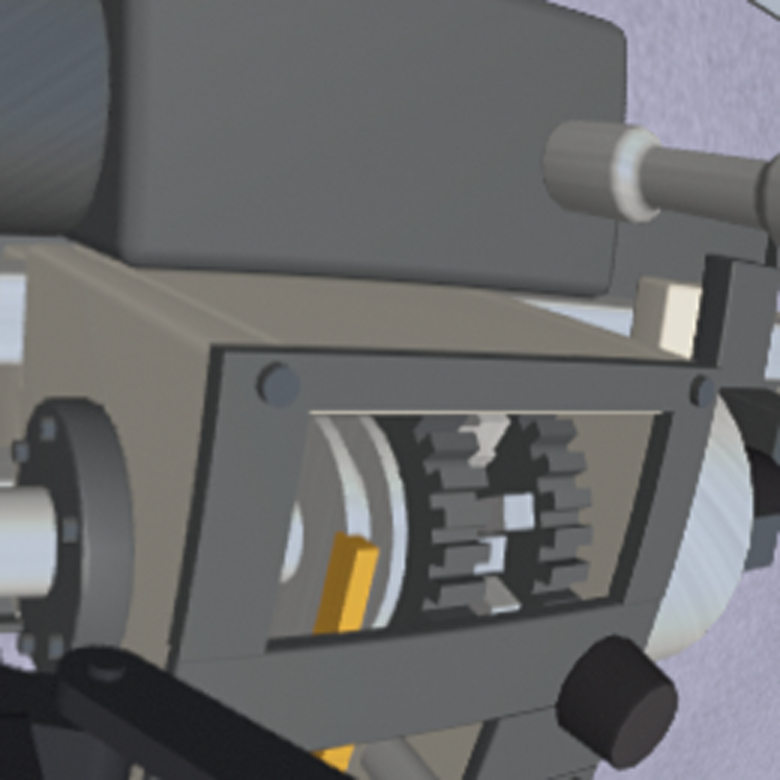

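```bash
python3 -m inch '{"travel":[[0.04,0,0],[0.08,0,0.01],[0.12,0,0.02],[0.16,0,0.03],[0.2,0,0.04],[0.24,0,0.05],[0.28,0,0.06],[0.3,0,0.07],[0.3,0,0.07],[0.3,0,0.07]],"twist":[0,0,0,0,0,0,0,0,0,0],"fingers":[1.6,1.6,1.6,1.6,1.6,1.6,1.6,1.6,1.6,1.6]}'
python3 - <<'E'
from h import *
d=snap('wrist','w15.png'); crop(d['frame'],380,640,60,320,3,'w15z.png')
s=ctrl.read_state(); print(s['clock'],s['eef_pos'],s['tool_rot'],s['force'],s['torque'],s['width'])
E
```

```text
clock: 14.23
eef_pos: [606.9, 272.9, 267.5]
tool_rot: [3.14, 0.008, 0.067]
force: [-6.9, -2.9, 4.0]
width: 16.7
14.2833 [606.83598862 272.9175644  267.52941136] [3.13972235 0.0078397  0.06739327] [-6.6349939  -3.48602663  3.69446721] [-0.57278348  1.91912559  0.15489675] 17.033860431281056
```

View pics/w15z.png

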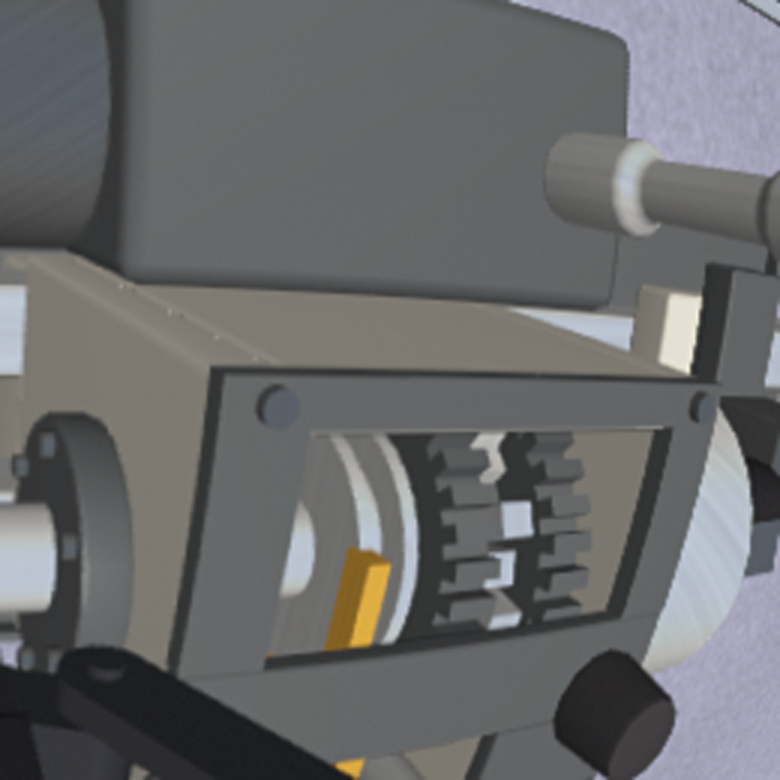

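Drop seen: the sliding gear and fork moved about 12 px towards the right gear, the teeth now interleave, and the force eased from 8.3 to 6.6 N. A small nudge into the play, then unloading before release.

```bash
python3 -m inch '{"travel":[[0.05,0,0],[0.1,0,0.02],[0.15,0,0.02],[0.15,0,0.02],[0.15,0,0.02],[0.1,0,0],[0.05,0,0],[0,0,0],[-0.1,0,0],[-0.15,0,-0.05]],"twist":[0,0,0,0,0,0,0,0,0,0],"fingers":[1.6,1.6,1.6,1.6,1.6,1.6,1.6,1.6,1.6,1.6]}'
python3 - <<'E'
from h import *
d=snap('wrist','w16.png'); crop(d['frame'],380,640,60,320,3,'w16z.png')
s=ctrl.read_state(); print(s['clock'],s['eef_pos'],s['tool_rot'],s['force'],s['torque'],s['width'])
E
```

```text
clock: 15.12
eef_pos: [607.4, 272.9, 267.5]
tool_rot: [3.14, 0.003, 0.067]
force: [-2.9, -1.6, -7.9]
width: 16.9
15.1667 [607.38311345 272.91524045 267.45664588] [3.14043881 0.00328162 0.06703311] [-3.27814058 -2.14134106 -5.99308399] [-0.32099769  0.96434272  0.10181064] 16.75214498889189
```

View pics/w16z.png

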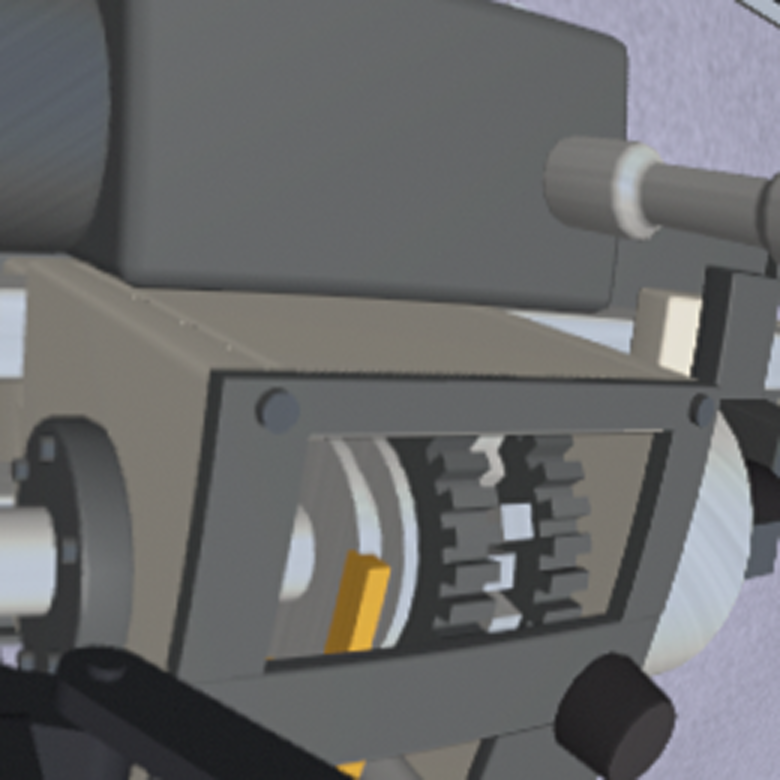

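Still meshed. Releasing the rim and rising.

```bash
python3 -m inch '{"travel":[[-0.05,0,0.04],[-0.05,0,0.04],[-0.05,0,0.04],[-0.05,0,0.04],[-0.05,0,0.04],[-0.05,0,0.04],[-0.05,0,-0.5],[-0.05,0,-1.5],[-0.05,0,-3],[-0.05,0,-4.5]],"twist":[0,0,0,0,0,0,0,0,0,0],"fingers":[2.0,2.4,3,3.6,4.4,4.4,4.4,4.4,4.4,4.4]}'
python3 - <<'E'
from h import *
d=snap('wrist','w17.png')
s=ctrl.read_state(); print(s['clock'],s['eef_pos'],s['tool_rot'],s['force'],s['torque'],s['width'])
E
```

```text
clock: 16.0
eef_pos: [608.2, 273.3, 315.3]
tool_rot: [-3.141, -0.0, 0.067]
force: [0.3, -0.2, 1.0]
width: 44.1
16.05 [609.72888482 274.11844028 319.10185741] [-3.13894243 -0.0061567   0.06644332] [ 0.45809316 -0.45350863  1.92014995] [ 0.01899348 -0.10367424  0.01192969] 43.705805588575785
```

View pics/w17.png

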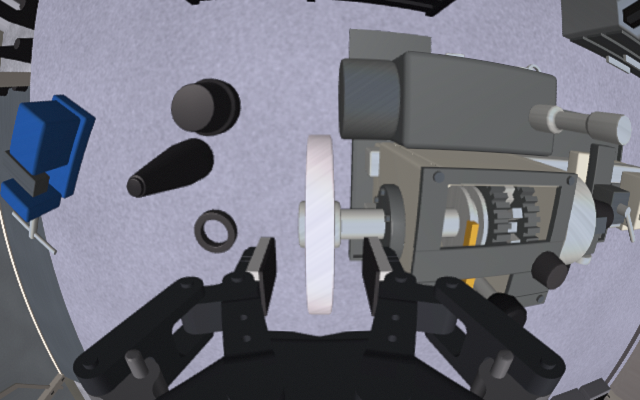

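```bash
python3 -m inch '{"travel":[[0,0,-1],[-0.5,1,-2],[-1.4,3,-3],[-2.5,5.5,-3],[-3.7,8,-3],[-4.7,10.3,-3],[-5.4,12,-3],[-5.8,12.8,-3],[-5.9,13.1,-3],[-5.9,13.1,-3]],"twist":[0,0,0,0,0,0,0,0,0,0],"fingers":[4.4,4.4,4.4,4.2,4.0,4.0,4.0,4.0,4.0,4.0]}'
python3 - <<'E'
from h import *
d=snap('wrist','w18.png');pickle.dump(d,open('w18.pkl','wb'))
s=ctrl.read_state(); print(s['clock'],s['eef_pos'],s['tool_rot'],s['force'],s['torque'],s['width'])
E
```

```text
clock: 16.88
eef_pos: [557.9, 138.1, 344.4]
tool_rot: [-3.141, -0.0, 0.066]
force: [0.6, -0.4, 0.4]
width: 40.4
16.9333 [558.10979227 139.33739469 344.25300438] [-3.14069489e+00 -5.47188495e-04  6.70842471e-02] [-0.83165396  0.21113504 -0.09602254] [0.01095935 0.05219023 0.00439912] 40.1680209003351
```

View pics/w18.png

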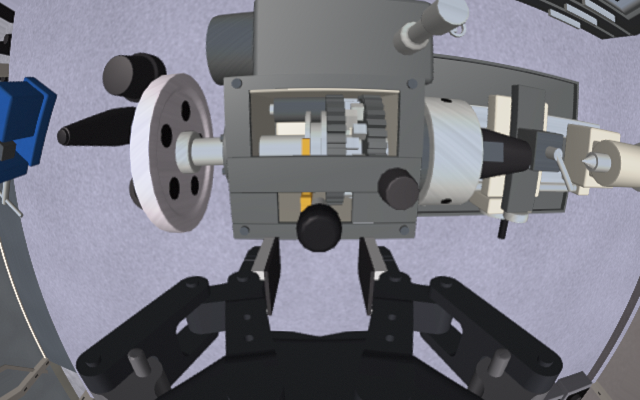

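Knob at (319,228) is centred between the pads. Descending.

```bash
python3 -m inch '{"travel":[[0,0,0.4],[0,0,1.1],[0,0,1.9],[0,0,2.8],[0,0,3.6],[0,0,4.1],[0,0,4.3],[0,0,4.3],[0,0,4.3],[0,0,4.3]],"twist":[0,0,0,0,0,0,0,0,0,0],"fingers":[4.0,4.0,4.0,4.0,4.0,4.0,4.0,3.7,3.4,3.4]}'
python3 - <<'E'
from h import *
d=snap('wrist','w19.png');crop(d['frame'],220,470,70,300,3,'w19z.png')
s=ctrl.read_state(); print(s['clock'],s['eef_pos'],s['tool_rot'],s['force'],s['torque'],s['width'])
E
```

```text
clock: 17.77
eef_pos: [558.3, 138.7, 301.5]
tool_rot: [-3.141, -0.001, 0.067]
force: [-0.3, -0.2, -0.7]
width: 33.5
17.8167 [558.25930801 138.68026711 301.4768999 ] [-3.14137490e+00 -9.56401173e-04  6.65840218e-02] [-0.92738252 -0.39015632  0.52041468] [-0.02203367 -0.06041693 -0.01860595] 34.019577397970814
```

View pics/w19z.png

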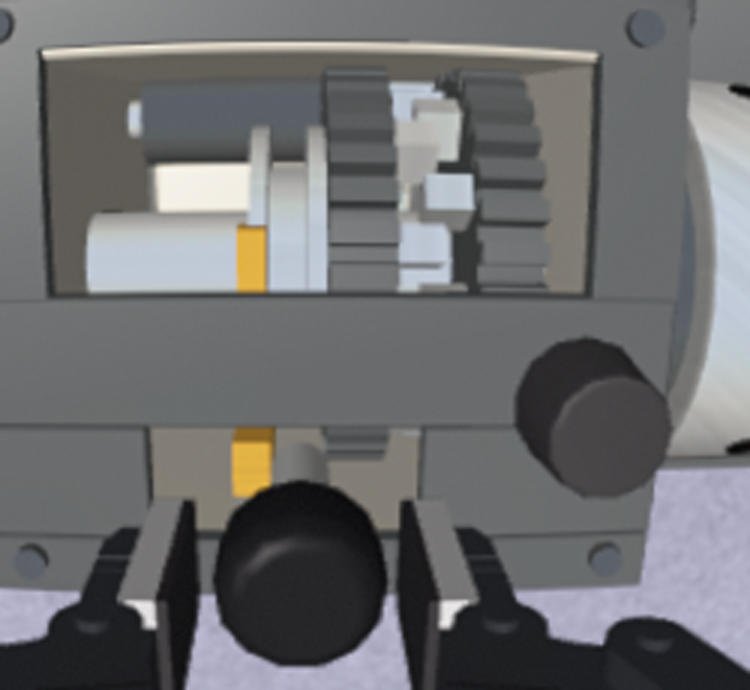

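Teeth are interleaved and the knob is free between the pads. Sliding it home in stages.

```bash
python3 -m inch '{"travel":[[0,0.08,0],[0,0.16,0],[0,0.24,0],[0,0.32,0],[0,0.4,0],[0,0.48,0],[0,0.56,0],[0,0.6,0],[0,0.6,0],[0,0.6,0]],"twist":[0,0,0,0,0,0,0,0,0,0],"fingers":[3.4,3.4,3.4,3.4,3.4,3.4,3.4,3.4,3.4,3.4]}'
python3 - <<'E'
from h import *
d=snap('wrist','w20.png');crop(d['frame'],220,470,70,300,3,'w20z.png')
s=ctrl.read_state(); print(s['clock'],s['eef_pos'],s['tool_rot'],s['force'],s['torque'],s['width'])
E
```

```text
clock: 18.65
eef_pos: [558.4, 133.3, 301.2]
tool_rot: [-3.141, -0.0, 0.067]
force: [-0.9, 4.9, -0.5]
width: 34.6
18.7 [558.39214692 133.16077328 301.15913539] [-3.14091955e+00 -3.24220619e-04  6.70442070e-02] [-0.6843242   4.58169756  0.58456926] [ 0.99254357  0.01080038 -0.04755436] 34.13548116890275
```

View pics/w20z.png

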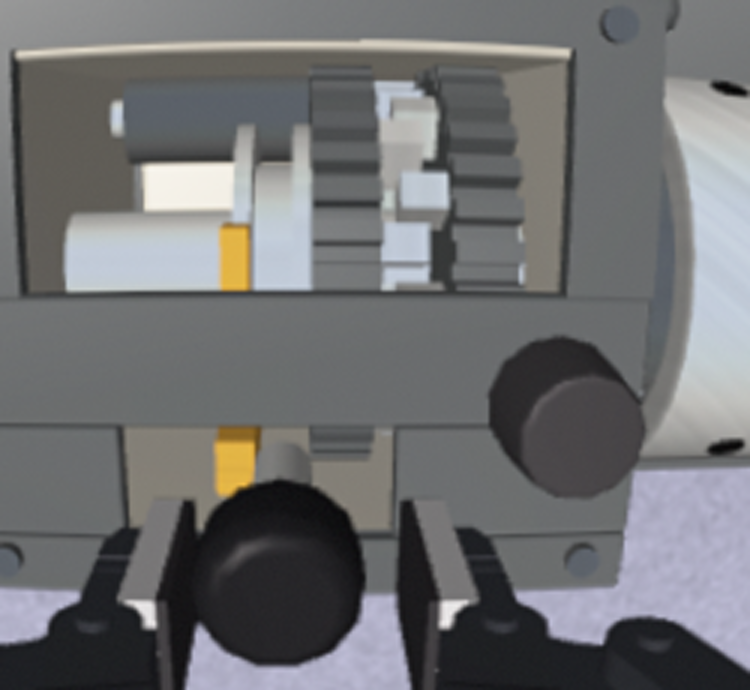

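```bash
python3 -m inch '{"travel":[[0,0.05,0],[0,0.1,0],[0,0.15,0],[0,0.2,0],[0,0.25,0],[0,0.3,0],[0,0.3,0],[0,0.3,0],[0,0.3,0],[0,0.3,0]],"twist":[0,0,0,0,0,0,0,0,0,0],"fingers":[3.4,3.4,3.4,3.4,3.4,3.4,3.4,3.4,3.4,3.4]}'
python3 - <<'E'
from h import *
s=ctrl.read_state(); print(s['clock'],s['eef_pos'],s['tool_rot'],s['force'],s['torque'],s['width'])
E
```

```text
clock: 19.53
eef_pos: [558.6, 130.0, 301.1]
tool_rot: [-3.141, -0.0, 0.067]
force: [-0.0, 4.7, 0.4]
width: 34.4
19.5333 [558.61055408 130.04779456 301.13818785] [-3.14089480e+00 -3.14307693e-04  6.68804453e-02] [-0.00696538  4.71403025  0.36791379] [ 1.17427683  0.05290097 -0.04691682] 34.407191785630154
```

```bash
python3 -m inch '{"travel":[[0,0.03,0],[0,0.06,0],[0,0.09,0],[0,0.12,0],[0,0.15,0],[0,0.15,0],[0,0.15,0],[0,0.15,0],[0,0.15,0],[0,0.15,0]],"twist":[0,0,0,0,0,0,0,0,0,0],"fingers":[3.4,3.4,3.4,3.4,3.4,3.4,3.4,3.4,3.4,3.4]}'
python3 - <<'E'
from h import *
d=snap('wrist','w22.png');crop(d['frame'],220,470,70,300,3,'w22z.png');pickle.dump(d,open('w22.pkl','wb'))
s=ctrl.read_state(); print(s['clock'],s['eef_pos'],s['tool_rot'],s['force'],s['torque'],s['width'])
E
```

```text
clock: 20.37
eef_pos: [558.6, 130.0, 301.2]
tool_rot: [-3.139, -0.001, 0.068]
force: [0.3, 7.6, 0.5]
width: 34.0
20.4167 [558.62216145 129.97824388 301.14719334] [-3.13900267e+00 -5.95275519e-04  6.78462408e-02] [-0.02922193  8.60098714  0.02328524] [ 1.62903563  0.04520976 -0.05426062] 33.58768376688016
```

View pics/w22z.png

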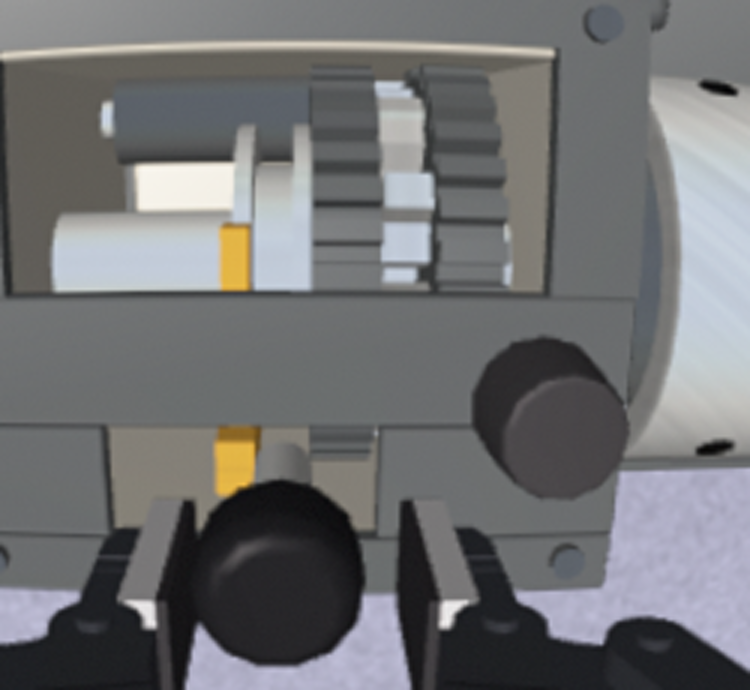

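The knob is at its hard stop: force 8.6 N with no further motion, at the expected y, and the teeth fully interleaved. Letting go and retreating.

```bash
python3 -m inch '{"travel":[[0,-0.1,0],[0,-0.25,0],[0,-0.4,0],[0,-0.45,0],[0,-0.45,0],[0,-0.45,-1],[0,-0.45,-2.5],[0,-0.45,-4.3],[0,-0.45,-6],[0,-0.45,-7]],"twist":[0,0,0,0,0,0,0,0,0,0],"fingers":[3.4,3.5,3.8,3.9,3.9,3.9,3.9,3.9,3.9,3.9]}'
python3 -m inch '{"travel":[[0,0,-0.5],[-1,0,-1],[-2.5,0,-1],[-4.5,0,-1],[-6.5,0,-1],[-8,0,-1],[-9,0,-1],[-9.5,0,-1],[-9.5,0,-1],[-9.5,0,-1]],"twist":[0,0,0,0,0,0,0,0,0,0],"fingers":[3.9,3.9,3.9,3.9,3.9,3.9,3.9,3.9,3.9,3.9]}'
python3 - <<'E'
from h import *
d=snap('wrist','w23.png')
t=snap('top','t23.png');crop(t['frame'],240,400,140,250,5,'t23z.png')
s=ctrl.read_state(); print(s['clock'],s['eef_pos'],s['tool_rot'],s['force'],s['torque'],s['width'])
E
```

```text
clock: 21.25
eef_pos: [559.1, 132.3, 373.6]
tool_rot: [3.142, -0.003, 0.066]
force: [1.3, 0.5, 0.7]
width: 39.0
clock: 22.08
eef_pos: [464.0, 126.2, 381.0]
tool_rot: [3.142, -0.001, 0.066]
force: [1.1, 0.5, -0.1]
width: 39.2
22.1833 [464.32603226 126.26566215 380.88549354] [-3.14149340e+00 -3.19570362e-04  6.62300330e-02] [-0.54312182 -0.05494318 -0.00325553] [-0.03762514  0.01780687  0.03326062] 38.88603634827289
```

View pics/w23.png

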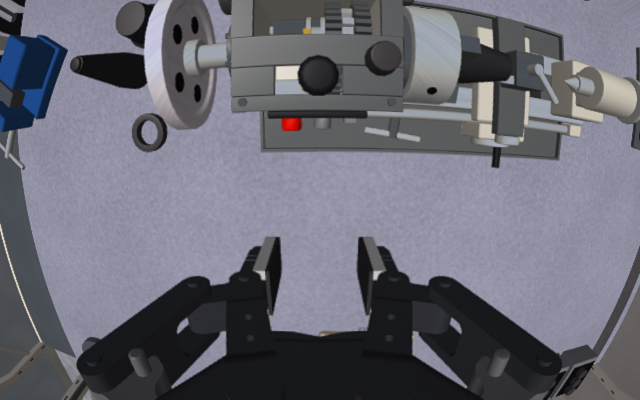

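View pics/t23z.png

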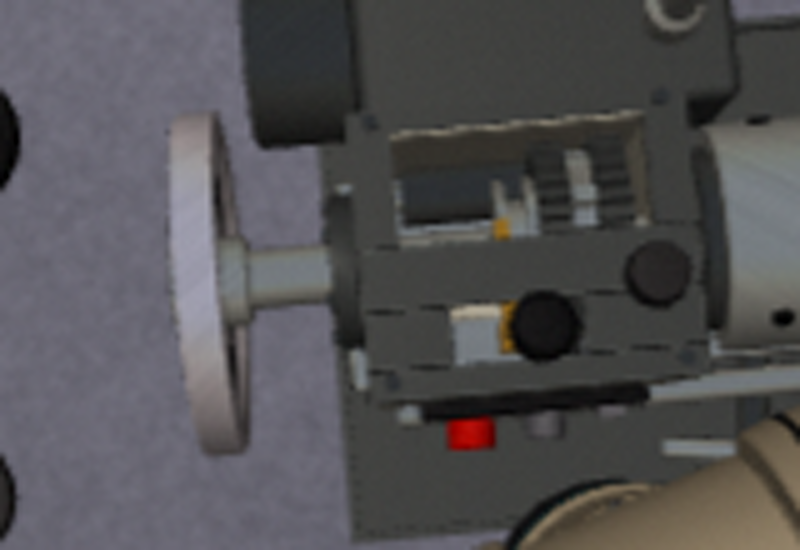

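Run:
```python
from h import *
a=pickle.load(open('top0.pkl','rb'))
p0=onz(a,(404.5)/5-.5+260,(328.5)/5-.5+140,285);p1=onz(a,(545.5)/5-.5+240,(326)/5-.5+140,285);print(np.linalg.norm((p1-p0)[:2]))
ctrl.finish_job()
```

```text
16.0559455397417
the job is handed in; nothing more can be done
```

The lathe is in low gear, and I handed the job in at about 22 s of robot time. No verdict was reported.

- **Knob to the teeth:** I eased the knob along its slot until the sliding gear leaned tip on tip. I stopped at about 7 N, with roughly 4 mm of fork-spring compression, and let go.
- **Rocking the wheel:** I gripped the rim and turned it about 20 mm towards +x in small steps. The force on the tool along x was 7 to 8 N, mostly the pads twisting on the rim. The camera showed the sliding gear drop in and that force eased. I went about 1.5 mm further at most, unloaded and released the rim.
- **Knob home:** It slid with friction only (about 4.7 N) to its hard stop. There the tool stopped advancing and the force rose to 8.6 N, at the position I had worked out beforehand.

**Last checks:**
- The knob has travelled 16.1 mm, which fits a start near lathe y 15 and home at -1.
- The teeth stay fully interleaved with the knob released.
- The sleeve, and the loose things I could see in the final pictures, look unmoved. I did not measure each one, and the cover, the wrench and the tops of some other items were outside those pictures.
- The arm is clear of everything.

The wrist and top cameras disagreed by about 1 to 2 mm on the knob's starting place. The hard-stop contact settled its final position.

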